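# Clear, dock and lock a filter module on the detector port

## Robot

A 7-joint arm with a two-finger parallel gripper is mounted at the origin on the work surface. World frame = base frame: x ahead of the robot, y to its left, z up, the work surface at z = 0. Lengths are in m, angles in rad, forces in N, time in s.
With the tool pointing down it reaches from about 0.425 to 1.025 m from the base axis. Payload 9.4 kg.
Tool frame: the origin (TCP) lies midway between the tips of the shut fingers; the grasp point (between the pads) lies 19 mm behind it (tcp_to_grasp is the distance from the TCP to the grasp point, in m); z points along the fingers, y is the direction in which the jaws open and shut (so a half turn about z gives the same grasp; the last joint's range is limited). The gripper opens to 93 mm and grips with 3 to 60 N. Pads are 15 mm wide; open, the fingers measure 128 mm over their backs; the gripper's body (75 mm by 188 mm) begins 65 mm behind the grasp point.
Start: joints at [1.031, 0.599, -0.003, 1.599, 0.002, 0.943, -0.08], TCP at [0.324, -0.649, 0.219] pointing down, gripper open.
Joint ranges: [-2.57, 2.57], [-0.35, 1.97], [-1.29, 1.29], [0.11, 2.56], [-1.05, 4.19], [0.11, 1.86], [-2.63, 2.63]. Speed limits (rad/s): [2.22, 2.22, 3.01, 3.01, 3.14, 3.14, 3.14].

## Interface

Orientations are given as a 3x3 rotation matrix whose columns are the frame's x, y, z axes.
In Python, from station import * gives the robot as it stands. The module is installed in compiled form; this text tells all that it offers.
- The arm moves only by the tool jog_arm, never from a script. Its argument "increments" is a list of rows, each a list of 3 entries, a list of its own where there are three numbers: the closure, from 0 (fully open) to 1 (shut), then the shift along the tool's x, y, z in m, then the turn about the tool's z in rad. In form: [[fingers, [dx, dy, dz], roll], ...]. A call has exactly 8 rows; each row is the pose to reach, as a shift and turn from the pose commanded when the call began, along the tool's axes at that moment; what a row does not reach only later rows make up. A row lasts 1/8 s, in which the tool goes at most 62.5 mm and 10.7 degrees, less where a joint would pass 70% of its speed; a pose out of reach is approached as far as the arm can. A call with a gripper value outside its range is refused whole. The fingers move at their own pace and stop on an object; "grip_force" is the grip in N (left out, the last holds). Time passes only in rows, so rows that repeat a pose let the fingers close, or fill a call up. It gives the time, the measured TCP pose, the force and the opening at its end, in the units of the state.
- state(): the state, without advancing time (a new reading comes with each control period).
- grab_frame(name): name is "scene" or "side" or "wrist"; returns a dict with "img" (384x512x3 uint8, red, green, blue), "vfov" (degrees; the focal length in pixels is half the picture's height over the tangent of half this angle, whatever the lens; pixels are square), "cx", "cy" (the principal point, pixels), "R" (3x3) and "t" (3): a world point X has camera coordinates R X + t. Camera axes: x right, y down, z forward; pixel columns grow to the right and rows downward; lengths in m; the calibration is good to about 2 mm. A picture is of the moment at which its call begins. There is no depth.
- sign_off(): hands the job in, once; it reports no verdict.
Trained networks look in a picture, given as the dict that the camera call returned (one of the last four; its "shot" number tells which), for a name from the list of things; names that differ only in an ending like _2 or _b are one class to them, and where a whole thing is asked for, a point or a joint stands for the part that bears it (a point fixed in the world has none). Each returns a list of dicts, best first, with "confidence" (0 to 1); they miss things now and then, are a little off and sometimes report something else, mostly with a low value. They report only what shows in the picture. A call takes as long as a camera call. They do not tell look-alikes from the thing itself.
- boxes_of(picture, query): "box" ([left, top, width, height] in pixels, round what is visible of it).
- masks_of(picture, query): "region" (384x512 bool, what is visible of it) and "box" ([left, top, width, height] in pixels, round what is visible of it).
The state is a dict: "t": time; "joints": joint angles; "qd": joint speeds; "effort": joint torques, N m; "position": TCP position; "ee_rot": TCP orientation; "contact_force": force on the tool from outside, world axes, zero at the start; "moment": the same for the moment, N m; "width": finger opening in m.
Only numpy, scipy, OpenCV 4.12 (cv2) and the standard library are available. Lean on these libraries where they do the work, as an engineer would, in place of code of your own. Each camera call takes 0.05 s, during which the arm holds its last target.

## Task

First take the white dust plug out of the gap and stand it upright on the round yellow pad. Then slide the loose grey filter module along the deck until its window face butts flush against the white detector port, with its side square against the metal fence; finally squeeze the lock's two orange tabs and turn the lock clockwise all the way, so its arm hooks behind the module's brass pin, and let the tabs spring back out. Keep the module down on the deck and leave the other things on the deck where they stand.

Things in the scene. Friction and masses are not known exactly. Their poses are not given: they have to be found in the camera images.
- deck: fixed blue base plate 280 (x) x 540 (y) x 10 mm; origin under its centre, z up. All deck numbers in mm in its frame. An aluminium fence 12 thick, 20 high stands along y from y=-240 to +120; its inner face (towards -x) is at x=80. The white detector port, a block 100 (x) x 70 (y) x 50 high fixed on the plate, spans x -20..80, y 50..120; its docking face is at y=50, looking to -y. Module home: its centre at x=30, y=5, yaw equal to the deck's.
- port_face (a point): centre of the port's docking face, deck frame (30, 50, 35) mm; axes as the deck's
- module: loose grey filter module, box 100 (x) x 90 (y) x 50 mm high, about 0.4 kg (0.28 to 0.56), too wide to grip; origin under its centre, z up. Its window face is its +y side; its +x side belongs against the fence. A brass pin 12 mm in diameter, 18 high stands on its top at x=0, y=18 mm.
- module_face (a point): centre of the module's window face, module frame (0, 45, 25) mm; axes as the module's
- lock (a joint): turn of the lock about a vertical axis on top of the port, rad: 0 open (its arm points away over the fence), 1.3 locked (arm points along deck -y over the module), growing clockwise seen from above. Light friction, about 0.04 N m. It is caught at either end unless both tabs are squeezed in by at least 4 mm. The steel arm passes 4 mm above the pin's top; its hook, 14 mm wide, 6 thick, hangs from 61 to 67 mm from the axis and clears a docked pin by 3 mm.
- lock_grip (a point): on the lock's vertical axis at the height to grip, 32 mm above the port's top (92 mm above the table). Round the tabs a metal rim of radius 31 mm stands 8 mm above the port's top: keep the fingertips above it. Turns with the lock: its x axis is the line through the two tabs, its -y axis points along the arm. With the lock at angle q its yaw is the deck's yaw + 1.3 - q.
- tab_a (a joint): orange tab on the grip's +x side: an upright plate 18 mm wide, 5 thick, from 10 to 40 mm above the port's top, outer face 27 mm from the axis at 0; value m pressed inwards, at most 0.006, sprung (about 2.4 N at 0 to 10 N fully in)
- tab_b (a joint): the opposite tab, on the grip's -x side, alike; the two are 54 mm over their outer faces at rest, 42 mm when squeezed
- plug: loose white dust plug standing between module and port: flange 36 mm diameter, 10 high, above it a stem 22 mm diameter up to 50 mm; 80 g; origin under its centre, z up
- pad: fixed round parking pad with a yellow ring, 64 mm diameter, 4 mm thick (its top 14 mm above the table), on the deck beyond the port; origin under its centre
- jar: bystander: closed amber jar, 36 mm diameter, 48 high, upright; origin under its centre
- lens_tube: bystander: brass lens barrel, 32 mm diameter, 42 high, upright; origin under its centre
- slide_box: bystander: green box 34 x 42 x 30 mm high; origin under its centre
Mind the look-alikes: they are no part of the job. There is more than one size of the module; the job needs the smallest.

How it is judged:
On the way, in this order (a step that is already met when the one before it is completed fails the run):
1. the dust plug stands upright on the pad, let go (horizontal distance between plug and pad below 0.016 m and z of plug in the frame of pad between 0.002 and 0.007 m and angle between plug's own z axis and vertical below 0.1 rad and contact force between the fingers and plug below 0.05 N), for 0.2 s.
2. the module is flush with the port and square against the fence, the lock still open (y of module_face in the frame of port_face above -0.0025 m and x of module_face in the frame of port_face above -0.004 m and angle between the y axis of module and the y axis of deck, either way round below 0.03 rad and value of joint lock below 0.2 rad), for 0.2 s.
3. the lock is being turned with both tabs squeezed in (value of joint each of tab_a, tab_b above 0.0025 m and value of joint lock above 0.4 rad), for 0.1 s.
At the end, for the whole second after the job is handed in: the dust plug stands upright on the pad within 16 mm of its centre; the module rests within 2.5 mm of the port's face and 4 mm of the fence, square to the deck within 0.03 rad; the lock is turned past 1.17 rad and both tabs have sprung back to within 1.5 mm of fully out (horizontal distance between plug and pad below 0.016 m and z of plug in the frame of pad between 0.002 and 0.007 m and angle between plug's own z axis and vertical below 0.1 rad and y of module_face in the frame of port_face above -0.0025 m and x of module_face in the frame of port_face above -0.004 m and angle between the y axis of module and the y axis of deck, either way round below 0.03 rad and angle between module's own z axis and vertical below 0.05 rad and value of joint lock above 1.17 rad and value of joint each of tab_a, tab_b below 0.0015 m and linear speed of module below 0.01 m/s); the robot touches nothing.
It fails at once if a bystander moved over 15 mm or tipped (distance of any of jar, lens_tube, slide_box from where it was at the start of the episode above 0.015 m or angle between any of jar, lens_tube, slide_box's own z axis and vertical above 0.3 rad).
It fails at once if the module was lifted off the deck or tipped (z of module in the frame of deck above 0.022 m or angle between module's own z axis and vertical above 0.25 rad).
It also fails if it takes over 72 s, if anything falls off the work surface, if the arm or the gripper's body presses on something with over 40 N, if the wrist force passes 120 N, or if a joint passes its speed limit or range.

## Working session

There is one attempt and no reset: what is moved stays moved. The work goes in short steps, Python scripts to look and compute and a tool call to move; the robot and the scene stay as the last step left them, time stands still between calls to the robot, and variables do not carry over. Pictures are saved under pics/ and viewed, and the job is handed in when it is done.

Besides the shell and the picture viewer there is one more tool, called after ">>>" by a JSON object that holds its "api" and its "payload", one argument or row to a line. jog_arm: Moves the arm, as the interface text tells. Its arguments: {"type":"object","properties":{"increments":{"type":"array","items":{"type":"array"}},"grip_force":{"type":"number"}},"required":["increments"]}

```bash
mkdir -p pics
python3 - <<'E'
from station import *
import cv2,numpy as np
s=state(); print({k:np.round(v,3).tolist() for k,v in s.items()})
ims=[]
for n in ["scene","side","wrist"]:
    f=grab_frame(n); cv2.imwrite(f"pics/{n}0.png",f["img"][:,:,::-1])
    print(n,f["vfov"],f["cx"],f["cy"],np.round(f["R"],3).tolist(),np.round(f["t"],3).tolist())
    for q in ["module","plug","pad","lock","tab_a","jar","lens_tube","slide_box","deck"]:
        print(q,[(np.round(b["box"]).tolist(),round(b["confidence"],2)) for b in boxes_of(f,q)][:4])
E
```

```text
{'t': 0.0, 'joints': [1.031, 0.6, -0.003, 1.6, 0.002, 0.943, -0.08], 'qd': [-0.001, 0.0, 0.0, 0.001, -0.0, -0.001, -0.001], 'effort': [0.001, -76.507, 1.497, -25.235, -0.052, 0.017, 0.0], 'position': [0.323, -0.648, 0.218], 'ee_rot': [[0.895, 0.446, -0.001], [0.446, -0.895, 0.001], [-0.0, -0.002, -1.0]], 'contact_force': [-0.25, 0.108, 0.355], 'moment': [-0.015, -0.028, -0.02], 'width': 0.093}
scene 57.17153177581425 255.5856110311447 189.92265176157557 [[0.681, 0.732, -0.001], [0.498, -0.464, -0.733], [-0.537, 0.498, -0.68]] [-0.369, -0.268, 1.371]
module [([234.0, 179.0, 47.0, 41.0], 0.8), ([104.0, 218.0, 81.0, 72.0], 0.78)]
plug [([271.0, 177.0, 15.0, 14.0], 0.64)]
pad [([291.0, 142.0, 17.0, 13.0], 0.73)]
lock [([290.0, 156.0, 28.0, 21.0], 0.51), ([273.0, 173.0, 14.0, 18.0], 0.48)]
tab_a [([293.0, 159.0, 6.0, 10.0], 0.59)]
jar [([190.0, 200.0, 13.0, 21.0], 0.8)]
lens_tube [([182.0, 135.0, 179.0, 135.0], 0.27)]
slide_box [([257.0, 160.0, 18.0, 14.0], 0.47)]
deck [([178.0, 134.0, 177.0, 138.0], 0.66)]
side 55.98910717081072 260.48161717592876 190.55119709558667 [[-0.94, -0.341, 0.01
[... 252 characters left out ...]
6.0, 36.0], 0.82)]
lock [([216.0, 236.0, 41.0, 30.0], 0.59)]
tab_a [([247.0, 238.0, 9.0, 11.0], 0.57), ([213.0, 292.0, 14.0, 19.0], 0.52), ([234.0, 255.0, 8.0, 13.0], 0.5)]
jar [([319.0, 158.0, 14.0, 19.0], 0.66)]
lens_tube [([249.0, 238.0, 5.0, 10.0], 0.7), ([213.0, 294.0, 12.0, 17.0], 0.55)]
slide_box [([284.0, 252.0, 27.0, 31.0], 0.96), ([236.0, 259.0, 9.0, 8.0], 0.63), ([256.0, 227.0, 13.0, 24.0], 0.22)]
deck [([163.0, 150.0, 174.0, 232.0], 0.97)]
wrist 63.63976743118433 252.85196076409292 192.57431747449897 [[0.446, -0.895, -0.001], [-0.856, -0.427, 0.292], [-0.262, -0.13, -0.956]] [-0.724, -0.035, 0.392]
module []
plug []
pad []
lock []
tab_a []
jar []
lens_tube []
slide_box []
deck []
```

Run:
```python
import cv2
a=cv2.imread("pics/scene0.png");b=cv2.imread("pics/side0.png")
cv2.imwrite("pics/scene0c.png",cv2.resize(a[125:280,170:370],None,fx=4,fy=3.8,interpolation=2)[:600])
cv2.imwrite("pics/side0c.png",cv2.resize(b[80:384,150:370],None,fx=1.95,fy=1.95,interpolation=2))
```

```text
(no output)
```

View pics/scene0.png

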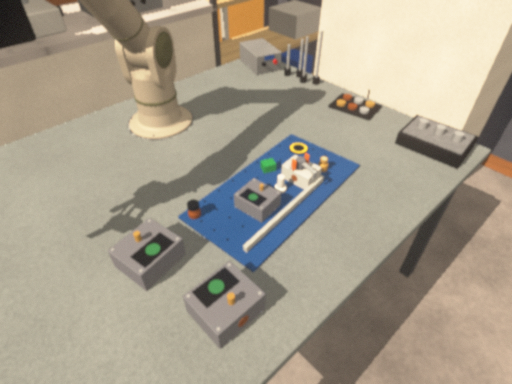

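View pics/scene0c.png

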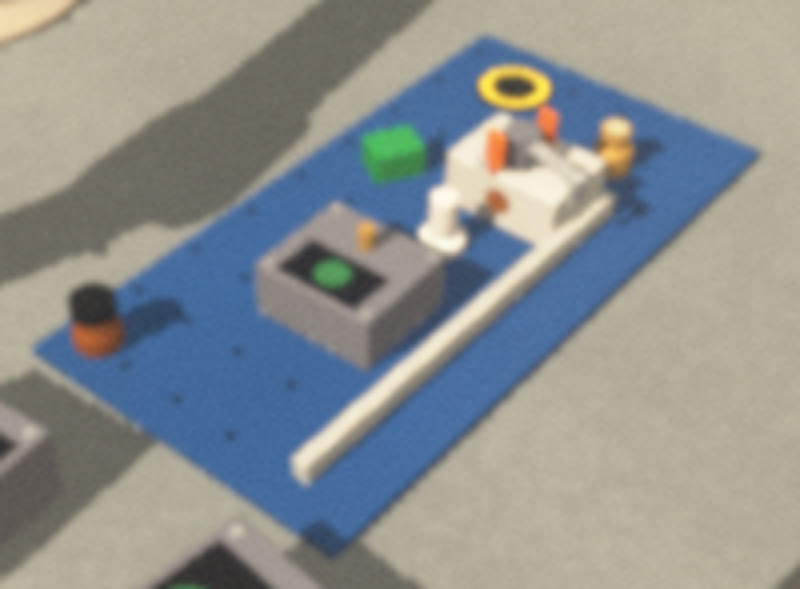

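View pics/side0c.png

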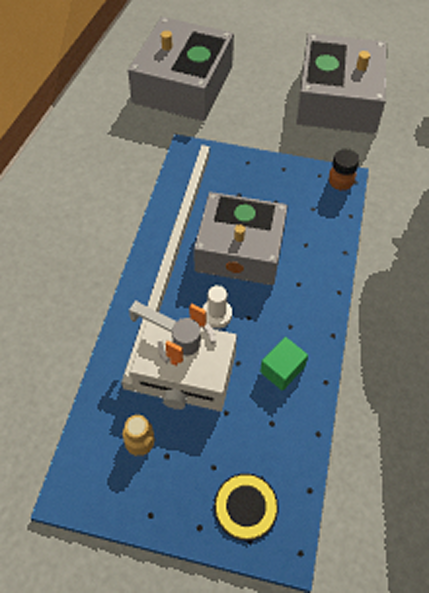

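View pics/wrist0.png

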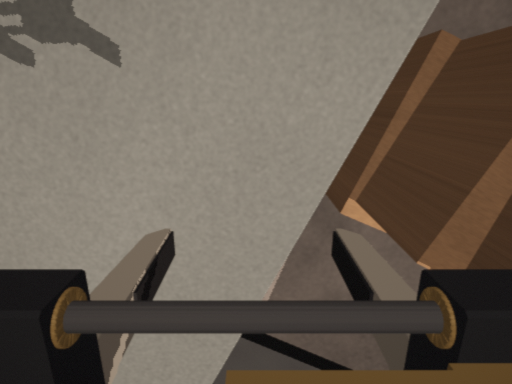

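The loose module on the deck (side ≈275,200; scene ≈257,199) is the smallest. The two off the deck (side ≈243,115 and 325,120; scene ≈145,252 and 225,300) are bigger look-alikes. I'll fit the deck and objects next.

```bash
cat > h.py <<'E'
from station import *
import cv2,numpy as np
from scipy.optimize import least_squares
def foc(f): return f["img"].shape[0]/2/np.tan(np.radians(f["vfov"])/2)
def proj(f,X):
    c=np.atleast_2d(X)@np.array(f["R"]).T+np.array(f["t"]); F=foc(f)
    return np.c_[f["cx"]+F*c[:,0]/c[:,2], f["cy"]+F*c[:,1]/c[:,2]]
def ray(f,uv,z):
    R=np.array(f["R"]);t=np.array(f["t"]);o=-R.T@t
    d=R.T@np.array([(uv[0]-f["cx"])/foc(f),(uv[1]-f["cy"])/foc(f),1]); return o+d*(z-o[2])/d[2]
def rz(a): c,s=np.cos(a),np.sin(a); return np.array([[c,-s],[s,c]])
def dk(p,pts): # deck(mm)->world
    pts=np.atleast_2d(pts)/1000.; return np.c_[pts[:,:2]@rz(p[2]).T+p[:2],pts[:,2]]
def todeck(p,X): return (np.array(X)[:2]-p[:2])@rz(p[2])*1000
E
python3 - <<'E'
from h import *
fs={n:grab_frame(n) for n in ["scene","side"]}
C=np.array([[140,-270,10],[-140,-270,10],[-140,270,10],[140,270,10]])
obs={"side":[(239.7,150),(338.7,167),(310,382.6),(166.4,346.7)],"scene":[(253.8,270.5),(179.2,216.6),(291.2,134.7),(360.5,165.3)]}
for use in (["side"],["scene"],["side","scene"]):
    fn=lambda p: np.concatenate([(proj(fs[n],dk(p,C))-obs[n]).ravel() for n in use])
    best=min((least_squares(fn,[.7,0,a]) for a in np.arange(-3,3.2,1)),key=lambda r:r.cost)
    print(use,best.x,np.round(best.fun,1))
p=best.x; np.save("deck.npy",p)
for n in fs:
    f=fs[n]
    for q in ["module","plug","pad","jar","slide_box","lens_tube","lock"]:
        for m in boxes_of(f,q)[:3]:
            b=m["box"]; uv=(b[0]+b[2]/2,b[1]+b[3]/2)
            z={"module":.035,"plug":.03,"pad":.014,"jar":.034,"slide_box":.025,"lens_tube":.031,"lock":.08}[q]
            X=ray(f,uv,z); print(n,q,round(m["confidence"],2),np.round(uv),np.round(X,3),"deck",np.round(todeck(p,X)))
print(dk(p,[[30,85,60],[30,85,92]]))
E
```

```text
['side'] [0.58234058 0.04653199 0.12109206] [-0.6 -1.6  0.5 -0.9  0.6  1.1 -0.6 -0.2]
['scene'] [0.58712655 0.04570204 0.11850175] [ 0.3  0.8 -1.1 -0.2  0.5 -1.2  0.5 -0.8]
['side', 'scene'] [0.58368397 0.04655389 0.12173339] [-1.1 -1.7 -0.1 -1.   0.   0.8 -1.2 -0.4 -0.  -0.2 -1.5 -0.8 -0.3 -1.7
 -0.5 -1.5]
scene module 0.74 [144. 254.] [ 0.552 -0.381  0.035] deck [ -84. -420.]
scene module 0.7 [259. 199.] [ 0.601 -0.041  0.035] deck [  7. -89.]
scene plug 0.67 [267. 204.] [ 0.629 -0.038  0.03 ] deck [ 35. -89.]
scene plug 0.56 [281. 182.] [0.591 0.058 0.03 ] deck [ 9. 10.]
scene plug 0.27 [259. 200.] [ 0.603 -0.043  0.03 ] deck [  9. -91.]
scene pad 0.47 [299. 149.] [0.503 0.242 0.014] deck [-56. 204.]
scene jar 0.47 [195. 211.] [ 0.516 -0.203  0.034] deck [ -98. -239.]
scene slide_box 0.48 [265. 167.] [0.5   0.079 0.025] deck [-79.  43.]
scene lens_tube 0.54 [324. 164.] [0.624 0.222 0.031] deck [ 61. 169.]
scene lock 0.69 [302. 166.] [0.621 0.114 0.08 ] deck [45. 62.]
side module 0.89 [243. 114.] [ 0.785 -0.317  0.035] deck [ 156. -385.]
side module 0.84 [325. 123.] [ 0.55  -0.363  0.035] deck [ -83. -402.]
side module 0.82 [275. 202.] [ 0.597 -0.046  0.035] deck [  2. -93.]
side plug 0.65 [261. 236.] [0.596 0.051 0.03 ] deck [13.  3.]
side pad 0.63 [278. 340.] [0.491 0.247 0.014] deck [-68. 211.]
side jar 0.65 [327. 168.] [ 0.503 -0.198  0.034] deck [-110. -233.]
side slide_box 0.95 [296. 265.] [0.501 0.088 0.025] deck [-77.  52.]
side slide_box 0.48 [274. 203.] [ 0.6   -0.052  0.025] deck [  4. -99.]
side lens_tube 0.56 [220. 302.] [0.622 0.223 0.031] deck [ 60. 170.]
side lock 0.74 [238. 251.] [0.62  0.129 0.08 ] deck [46. 77.]
side lock 0.51 [220. 303.] [0.61 0.24 0.08] deck [ 50. 189.]
side lock 0.36 [240. 260.] [0.608 0.146 0.08 ] deck [36. 96.]
[[0.60314016 0.13456785 0.06      ]
 [0.60314016 0.13456785 0.092     ]]
```

```bash
cat >> h.py <<'E'
def rel(s,tgt,yaw): # tool-frame shift and roll from s to world tgt (m), tool x yaw
    R=np.array(s["ee_rot"]); d=R.T@(np.array(tgt)-np.array(s["position"]))
    y0=np.arctan2(R[1,0],R[0,0]); r=-((yaw-y0+np.pi)%(2*np.pi)-np.pi)
    return np.round(d,4).tolist(), round(float(r),4)
E
python3 - <<'E'
from h import *
f=grab_frame("wrist"); s=state(); R=np.array(f["R"]); c=-R.T@np.array(f["t"]); T=np.array(s["ee_rot"])
print("cam in tool",T.T@(c-s["position"]),"axes",np.round(T.T@R.T,3))
print(rel(s,[.60,.0,.30],.122+np.pi/2), rel(s,[.60,.0,.30],.122-np.pi/2))
E
```

```text
cam in tool [ 0.081394   -0.00035984 -0.16571023] axes [[-0.    -0.956 -0.292]
 [ 1.     0.    -0.001]
 [ 0.001 -0.292  0.956]]
([0.5369, -0.4571, -0.0814], -1.2299) ([0.5369, -0.4571, -0.0814], 1.9117)
```

>>> {"api": "jog_arm", "payload": {
  "increments": [
    [0,[0.05,-0.03,-0.06],-0.18],
    [0,[0.1,-0.06,-0.09],-0.36],
    [0,[0.15,-0.1,-0.09],-0.54],
    [0,[0.2,-0.14,-0.09],-0.72],
    [0,[0.25,-0.18,-0.09],-0.9],
    [0,[0.3,-0.22,-0.09],-1.08],
    [0,[0.34,-0.26,-0.09],-1.23],
    [0,[0.38,-0.3,-0.09],-1.23]
  ]
}}

```text
t: 3.35
position: [0.5255, -0.2228, 0.3088]
ee_rot: [[-0.123, 0.992, 0.001], [0.992, 0.123, -0.0], [-0.0, 0.001, -1.0]]
contact_force: [1.1, -0.5, -0.1]
width: 0.0931
```

Run:
```python
from h import *
s=state(); print(s["t"],s["joints"],s["position"]); print(rel(s,[.582,.13,.32],.122+np.pi/2))
```

```text
3.35 [ 0.60567666  0.34525007 -0.4104306   1.83357573  0.16177816  0.99485528
  0.25216308] [ 0.52549518 -0.22275073  0.30882363]
([0.3431, 0.0996, -0.0112], 0.0017)
```

>>> {"api": "jog_arm", "payload": {
  "increments": [
    [0,[0.06,0.017,0],0],
    [0,[0.12,0.034,0],0],
    [0,[0.18,0.051,-0.01],0],
    [0,[0.24,0.068,-0.01],0],
    [0,[0.3,0.085,-0.01],0],
    [0,[0.343,0.1,-0.01],0],
    [0,[0.343,0.1,-0.01],0],
    [0,[0.343,0.1,-0.01],0]
  ]
}}

```text
t: 4.35
position: [0.5824, 0.1274, 0.3184]
ee_rot: [[-0.121, 0.993, -0.0], [0.993, 0.121, -0.001], [-0.001, -0.001, -1.0]]
contact_force: [0.1, -0.2, -0.6]
width: 0.0928
```

Run:
```python
from h import *
p=np.load("deck.npy")
f=grab_frame("wrist"); cv2.imwrite("pics/w1.png",f["img"][:,:,::-1])
import pickle; pickle.dump(f,open("w1.pkl","wb"))
s=state(); print(s["t"],s["joints"],s["position"])
Z={"module":.035,"plug":.06,"pad":.014,"lens_tube":.052,"lock":.08,"tab_a":.1}
for q in Z:
    for m in boxes_of(f,q)[:3]:
        b=m["box"];print(q,round(m["confidence"],2),np.round(b), np.round(todeck(p,ray(f,(b[0]+b[2]/2,b[1]+b[3]/2),Z[q])),1))
```

```text
4.4 [ 0.04639943  0.38346296 -0.49771729  1.76297584  0.20853095  1.04816002
 -0.40520935] [0.58247336 0.12664186 0.31845232]
module 0.96 [298. 359.  65.  12.] [ 150.8 -304. ]
module 0.95 [219. 228.  66.  67.] [  5.9 -92.3]
module 0.75 [146.  18. 205. 322.] [ 1.3 47.7]
plug 0.69 [242. 188.  25.  35.] [ 9.3 13.2]
pad 0.72 [178.  38.  49.  50.] [-63.5 210. ]
lens_tube 0.8 [275.  78.  22.  28.] [ 52.4 170.6]
lock 0.7 [257. 147.  62.  46.] [55.1 70.6]
tab_a 0.61 [254. 178.  20.  11.] [21.7 57.5]
tab_a 0.41 [267. 144.  14.  10.] [ 34.2 101.2]
```

View pics/w1.png

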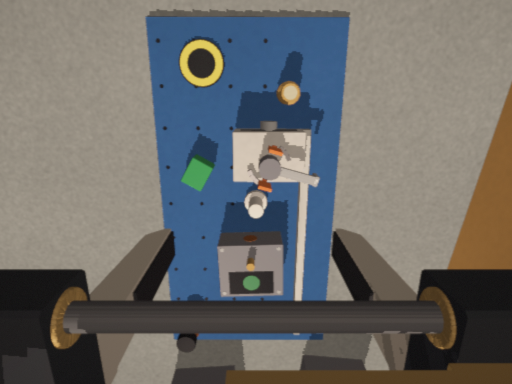

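The wrist view shows the whole deck: pad ≈(202,63), lens tube (289,92), lock (272,168), plug (256,204), module (251,264). I'll enlarge it to pick features.

Run:
```python
import cv2
a=cv2.imread("pics/w1.png")
cv2.imwrite("pics/w1a.png",cv2.resize(a[10:200,140:360],None,fx=3.1,fy=3.1,interpolation=2))
cv2.imwrite("pics/w1b.png",cv2.resize(a[120:300,200:340],None,fx=3.3,fy=3.3,interpolation=2))
```

```text
(no output)
```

View pics/w1a.png

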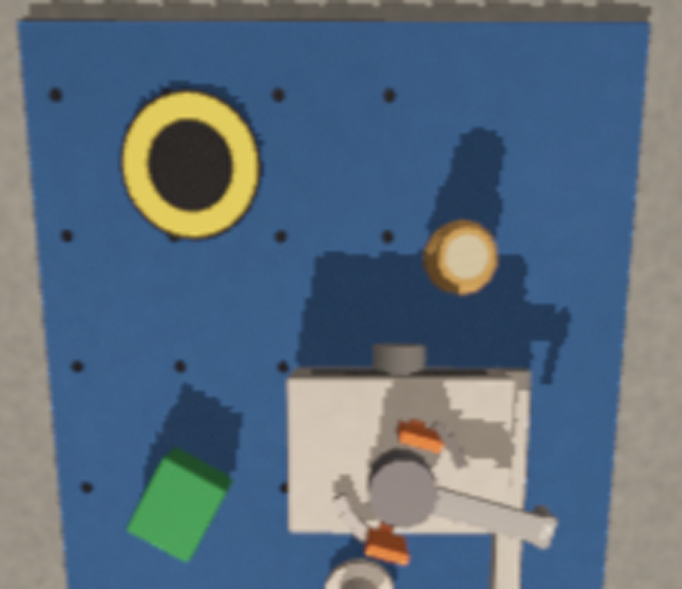

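View pics/w1b.png

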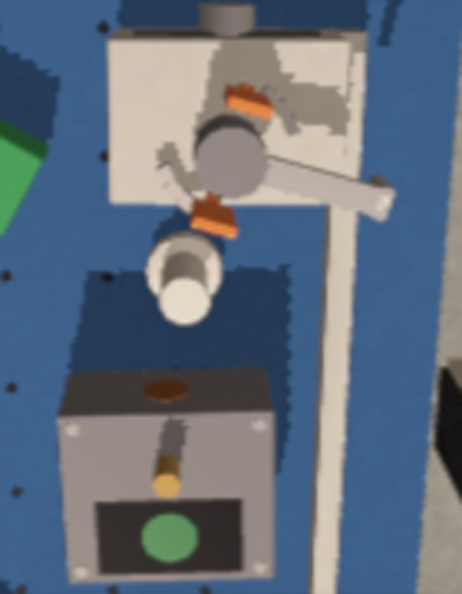

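Run:
```python
from h import *
import pickle
f=pickle.load(open("w1.pkl","rb"));p0=np.load("deck.npy")
D=np.array([[-140,270,10],[140,270,10],[-20,120,60],[-20,50,60],[80,120,60]])
o=np.array([(146.5,16.5),(349.7,16.5),(233,132),(233.4,181.6),(306.2,132)])
r=least_squares(lambda p:(proj(f,dk(p,D))-o).ravel(),p0);print(p0,r.x,np.round(r.fun,1))
p=(r.x); p[2]=(r.x[2]+p0[2])/2; np.save("deck2.npy",p)
M=np.array([[-50,45,60],[50,45,60],[-50,-45,60],[50,-45,60]]);om=[(218.2,245.2),(282.7,244.5),(221.2,295.8),(282.7,294.8)]
r=least_squares(lambda q:(proj(f,dk(q,M))-om).ravel(),[.59,-.05,.12]);print("mod",r.x,np.round(r.fun,1),todeck(p,r.x[:2]),r.x[2]-p[2])
for n,uv,z in [("plug",(256.1,210.9),.06),("pad",(201.6,63.2),.014),("lens",(290.6,92.6),.052)]:
    X=ray(f,uv,z);print(n,X,todeck(p,X))
for n,uv in [("lockcap",(402/3.1+140,490/3.1+10))]:
    for z in (.09,.1,.11): X=ray(f,uv,z);print(n,z,todeck(p,X))
# lock axis deck guess -> world; tabs mid
for a,b in [((267+8,149+2),(264.5,186))]:
    for z in (.1,): print("tabs mid",(todeck(p,ray(f,a,z))+todeck(p,ray(f,b,z)))/2,todeck(p,ray(f,a,z)),todeck(p,ray(f,b,z)))
s=state();X=ray(f,(256.1,210.9),.06)
print(rel(s,[X[0],X[1],.10],p[2]+np.pi/2))
```

```text
[0.58368397 0.04655389 0.12173339] [0.58417    0.04542597 0.1193167 ] [-1.2 -0.1  0.8  0.3 -0.3 -0.2  0.2  0.2  0.5 -0. ]
mod [ 0.60027637 -0.04616988  0.14194272] [-0.7 -0.1  1.  -0.6 -0.7  0.4  0.5  0.4] [  4.97664208 -92.86790337] 0.021417678035408866
plug [0.59552797 0.05304896 0.06      ] [12.19211504  6.20209036]
pad [0.49430858 0.2466499  0.014     ] [-65.01568355 210.56853226]
lens [0.62065875 0.22175042 0.052     ] [ 57.42414305 170.65816448]
lockcap 0.09 [29.28410111 76.64947708]
lockcap 0.1 [28.73794305 78.85494713]
lockcap 0.11 [28.19178498 81.06041718]
tabs mid [28.733636   77.90905422] [ 35.00429517 100.57627954] [22.46297682 55.24182891]
([-0.0752, 0.0039, 0.2187], 0.0002)
```

>>> {"api": "jog_arm", "payload": {
  "increments": [
    [0.3,[-0.045,0.004,0.03],0],
    [0.3,[-0.075,0.004,0.08],0],
    [0.3,[-0.075,0.004,0.13],0],
    [0.3,[-0.075,0.004,0.18],0],
    [0.3,[-0.075,0.004,0.22],0],
    [0.3,[-0.075,0.004,0.22],0],
    [0.3,[-0.075,0.004,0.22],0],
    [0.3,[-0.075,0.004,0.22],0]
  ]
}}

```text
t: 5.7
position: [0.5967, 0.0543, 0.1005]
ee_rot: [[-0.121, 0.993, 0.003], [0.993, 0.121, 0.0], [-0.0, 0.003, -1.0]]
contact_force: [-0.3, -0.4, 1.2]
width: 0.065
```

Run:
```python
from h import *
p=np.load("deck2.npy")
f=grab_frame("wrist"); cv2.imwrite("pics/w2.png",f["img"][:,:,::-1])
g=grab_frame("side"); cv2.imwrite("pics/s2.png",cv2.resize(g["img"][120:320,160:360,::-1],None,fx=2.8,fy=2.8))
s=state(); print(s["t"],s["joints"],s["position"],s["width"])
print(rel(s,[.5955,.0530,.027],p[2]+np.pi/2),"plug top proj",proj(f,[[.5955,.0530,.06]]))
```

```text
5.8 [ 0.06721428  0.6250242  -0.37504663  1.97782847  0.38687319  0.6055636
 -0.44286307] [0.59637401 0.05418526 0.10014287] 0.06541331581658102
([-0.0011, -0.0012, 0.0731], 0.0011) plug top proj [[251.42030945 219.69818628]]
```

View pics/w2.png

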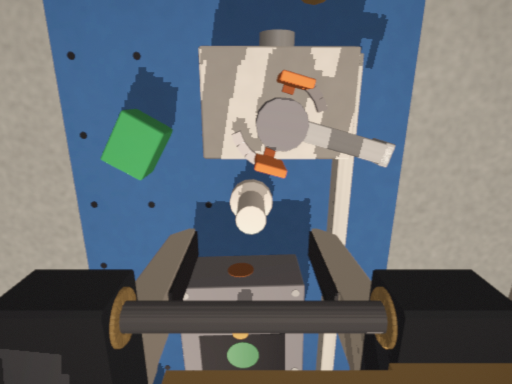

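View pics/s2.png

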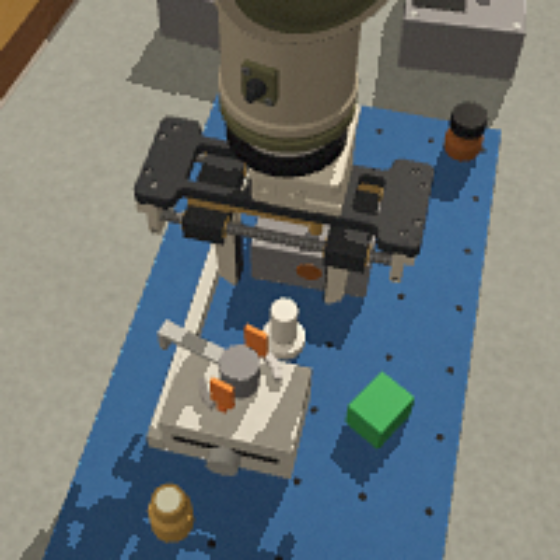

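The stem top is at (251,220), as predicted. Descending to grip.

>>> {"api": "jog_arm", "payload": {
  "grip_force": 15,
  "increments": [
    [0.3,[-0.001,-0.001,0.035],0],
    [0.3,[-0.001,-0.001,0.073],0],
    [0.3,[-0.001,-0.001,0.073],0],
    [1,[-0.001,-0.001,0.073],0],
    [1,[-0.001,-0.001,0.073],0],
    [1,[-0.001,-0.001,0.073],0],
    [1,[-0.001,-0.001,0.073],0],
    [1,[-0.001,-0.001,0.073],0]
  ]
}}

```text
t: 6.8
position: [0.5948, 0.053, 0.0258]
ee_rot: [[-0.122, 0.993, 0.0], [0.993, 0.122, -0.0], [-0.0, 0.0, -1.0]]
contact_force: [0.3, 0.0, 2.6]
width: 0.0209
```

Run:
```python
from h import *
p=np.load("deck2.npy")
s=state(); print(s["t"],s["position"],s["width"],s["contact_force"])
print(rel(s,[.4943,.2466,.12],p[2]+np.pi/2))
```

```text
6.8 [0.59484554 0.05302824 0.02581491] 0.020932276138000624 [0.28854329 0.0235084  2.56017866]
([0.2044, -0.0762, -0.0942], 0.0014)
```

>>> {"api": "jog_arm", "payload": {
  "increments": [
    [1,[0,0,-0.05],0],
    [1,[0,0,-0.1],0],
    [1,[0,-0.02,-0.14],0],
    [1,[0.05,-0.05,-0.14],0],
    [1,[0.1,-0.076,-0.14],0],
    [1,[0.15,-0.076,-0.14],0],
    [1,[0.204,-0.076,-0.12],0],
    [1,[0.204,-0.076,-0.1],0]
  ]
}}

```text
t: 7.8
position: [0.4934, 0.2518, 0.1256]
ee_rot: [[-0.128, 0.992, 0.001], [0.992, 0.128, 0.003], [0.003, 0.001, -1.0]]
contact_force: [-0.2, -1.5, -1.1]
width: 0.0209
```

Run:
```python
from h import *
p=np.load("deck2.npy")
f=grab_frame("wrist"); cv2.imwrite("pics/w3.png",f["img"][:,:,::-1])
g=grab_frame("side"); cv2.imwrite("pics/s3.png",cv2.resize(g["img"][184:,150:370,::-1],None,fx=2.8,fy=2.8))
s=state(); print(s["t"],s["position"],s["width"],s["contact_force"])
print(rel(s,[.4943,.2466,.03],p[2]+np.pi/2))
```

```text
7.9 [0.49294322 0.24664987 0.12386926] 0.02098452392132325 [-0.51819178 -0.95119985 -0.5629446 ]
([-0.0001, 0.0016, 0.0939], 0.0038)
```

View pics/w3.png

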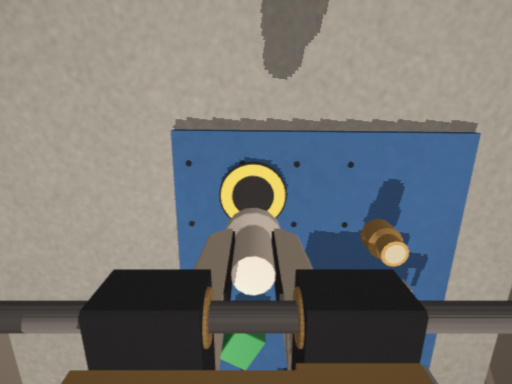

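View pics/s3.png

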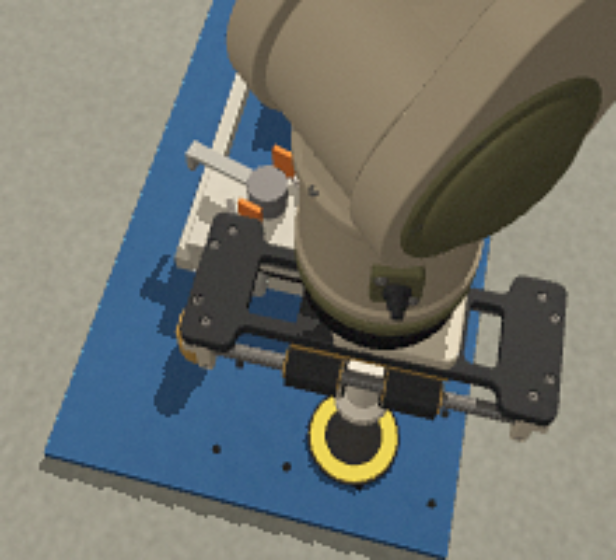

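Run:
```python
from h import *
f=grab_frame("wrist");im=f["img"].astype(int)
m=((im[:,:,0]>150)&(im[:,:,1]>120)&(im[:,:,2]<110)).astype(np.uint8);m[:,330:]=0
c=cv2.findContours(m,0,1)[0];c=max(c,key=cv2.contourArea);print(cv2.boundingRect(c))
h=cv2.fitEllipse(cv2.convexHull(c[c[:,0,1]<210]))
print(h); print(ray(f,h[0],.014)); print(proj(f,[[.4943,.2466,.014]]))
```

```text
(222, 159, 66, 57)
((254.3928680419922, 189.67774963378906), (62.29862976074219, 65.09072875976562), 89.67144775390625)
[0.49342821 0.24741868 0.014     ]
[[255.21331607 190.62859036]]
```

Pad confirmed at about (0.494, 0.247). Lowering and releasing.

>>> {"api": "jog_arm", "payload": {
  "increments": [
    [1,[0,0.001,0.045],0],
    [1,[0,0.001,0.08],0],
    [1,[0,0.001,0.09],0],
    [1,[0,0.001,0.093],0],
    [1,[0,0.001,0.093],0],
    [0.3,[0,0.001,0.093],0],
    [0.3,[0,0.001,0.093],0],
    [0.3,[0,0.001,0.093],0]
  ]
}}

```text
t: 8.95
position: [0.4956, 0.2465, 0.033]
ee_rot: [[-0.122, 0.993, 0.001], [0.993, 0.122, 0.0], [0.0, 0.001, -1.0]]
contact_force: [-0.3, -0.5, -0.4]
width: 0.0465
```

>>> {"api": "jog_arm", "payload": {
  "increments": [
    [0.3,[0,0,0],0],
    [0.3,[0,0,0],0],
    [0.3,[0,0,-0.05],0],
    [0.3,[0,0,-0.1],0],
    [0.3,[0,0,-0.15],0],
    [0.3,[0,0,-0.2],0],
    [0.6,[0,0,-0.25],0],
    [1,[0,0,-0.27],0]
  ]
}}

```text
t: 9.95
position: [0.496, 0.247, 0.3056]
ee_rot: [[-0.122, 0.993, 0.003], [0.993, 0.122, 0.002], [0.001, 0.004, -1.0]]
contact_force: [0.9, -0.0, -1.1]
width: 0.0494
```

Run:
```python
from h import *
p=np.load("deck2.npy")
f=grab_frame("wrist"); cv2.imwrite("pics/w4.png",f["img"][:,:,::-1])
import pickle; pickle.dump(f,open("w4.pkl","wb"))
g=grab_frame("side"); cv2.imwrite("pics/s4.png",cv2.resize(g["img"][184:,150:370,::-1],None,fx=2.8,fy=2.8))
s=state(); print(s["t"],s["position"],s["width"],s["contact_force"])
print("expected plug top/pad px",proj(f,[[.4935,.247,.064],[.4935,.247,.014]]))
```

```text
10.05 [0.49620577 0.24700177 0.30487061] 0.04176414460704116 [ 0.65875507 -1.92147945 -1.05973086]
expected plug top/pad px [[250.76523724 162.431581  ]
 [250.87903092 155.83489815]]
```

View pics/w4.png

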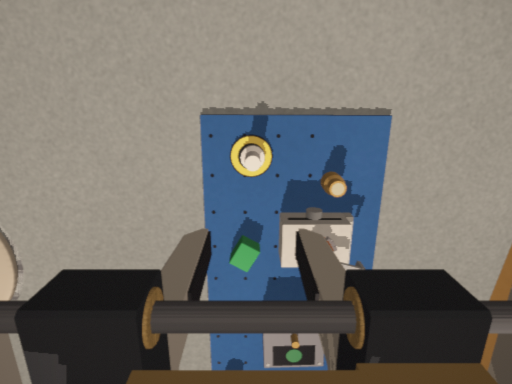

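View pics/s4.png

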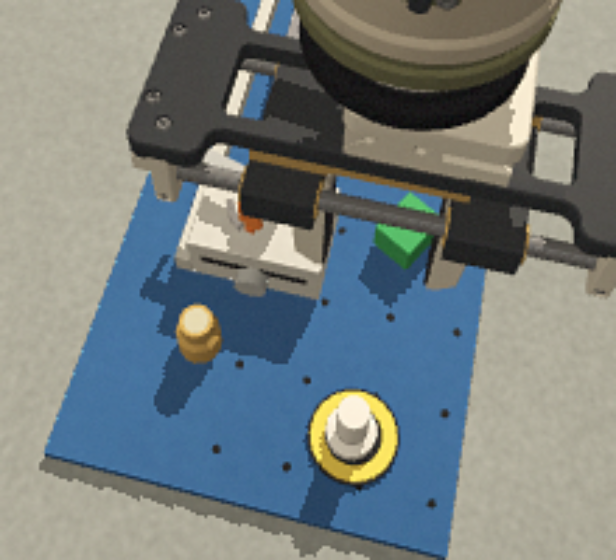

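Plug stands centred on the pad: wrist ≈(252,157) against the expected (251,157). Now the module: side push to the fence first, with two spread fingers, then rear push.

Run:
```python
from h import *
p=np.load("deck2.npy");s=state()
for d,z in [((-75,-93),.15),((-75,-93),.022)]:
    X=dk(p,[[d[0],d[1],0]])[0]; print(X,rel(s,[X[0],X[1],z],p[2]))
```

```text
[ 0.52089579 -0.05591689  0.        ] ([-0.3039, -0.0129, 0.1545], 1.572)
[ 0.52089579 -0.05591689  0.        ] ([-0.304, -0.0134, 0.2825], 1.572)
```

>>> {"api": "jog_arm", "payload": {
  "increments": [
    [0.46,[-0.04,-0.003,0],0.18],
    [0.46,[-0.09,-0.006,0],0.36],
    [0.46,[-0.14,-0.009,0.02],0.54],
    [0.46,[-0.19,-0.011,0.05],0.72],
    [0.46,[-0.24,-0.012,0.08],0.9],
    [0.46,[-0.28,-0.013,0.11],1.08],
    [0.46,[-0.304,-0.013,0.14],1.26],
    [0.46,[-0.304,-0.013,0.155],1.44]
  ]
}}

```text
t: 11.05
position: [0.5178, -0.0593, 0.1448]
ee_rot: [[0.971, 0.241, -0.004], [0.241, -0.971, -0.001], [-0.004, 0.0, -1.0]]
contact_force: [0.2, 1.1, 0.9]
width: 0.0501
```

Run:
```python
from h import *
p=np.load("deck2.npy")
f=grab_frame("wrist"); cv2.imwrite("pics/w5.png",f["img"][:,:,::-1])
s=state(); print(s["t"],s["joints"],s["position"],s["width"],s["contact_force"])
X=dk(p,[[-75,-93,0]])[0]; print(rel(s,[X[0],X[1],.022],p[2]))
```

```text
11.1 [ 0.05105264  0.46663227 -0.06762742  2.12907576  0.05862014  0.55316678
 -1.39346143] [ 0.51734925 -0.0579591   0.14364167] 0.049896798870656615 [-0.52753074 -0.10150671 -1.39597854]
([0.0046, -0.001, 0.1216], 0.1162)
```

View pics/w5.png

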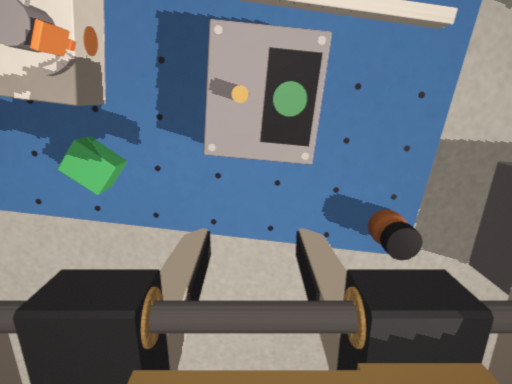

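>>> {"api": "jog_arm", "payload": {
  "increments": [
    [0.46,[0.003,-0.001,0.05],0.12],
    [0.46,[0.003,-0.001,0.1],0.12],
    [0.46,[0.003,-0.001,0.12],0.12],
    [0.46,[0.01,-0.001,0.12],0.12],
    [0.46,[0.018,-0.001,0.12],0.12],
    [0.46,[0.026,-0.001,0.12],0.12],
    [0.46,[0.034,-0.001,0.12],0.12],
    [0.46,[0.04,-0.001,0.12],0.12]
  ]
}}

```text
t: 12.1
position: [0.5569, -0.0463, 0.0285]
ee_rot: [[0.991, 0.132, -0.002], [0.132, -0.991, -0.001], [-0.002, 0.0, -1.0]]
contact_force: [-6.0, -1.8, 6.0]
width: 0.0502
```

```bash
cat > look.py <<'E'
from h import *
import sys
p=np.load("deck2.npy")
n=sys.argv[1]
f=grab_frame("wrist"); cv2.imwrite(f"pics/w{n}.png",f["img"][:,:,::-1])
s=state(); print(s["t"],np.round(s["position"],4),"deck",np.round(todeck(p,s["position"]),1),np.round(s["contact_force"],1),"width",s["width"])
R=np.array(s["ee_rot"]);print("yaw rel deck",np.arctan2(R[1,0],R[0,0])-p[2])
if len(sys.argv)>2:
    d=[float(v) for v in sys.argv[2:6]]; X=dk(p,[[d[0],d[1],0]])[0]; print("go",rel(s,[X[0],X[1],d[2]],p[2]+d[3]))
E
python3 look.py 6 -28 -93 .022 0
```

```text
12.15 [ 0.5582 -0.046   0.0285] deck [-36.8 -87.7] [-1.5 -0.8 -0.9] width 0.04982974403108285
yaw rel deck 0.012201744974584677
go ([0.0087, 0.0054, 0.0065], 0.0122)
```

View pics/w6.png

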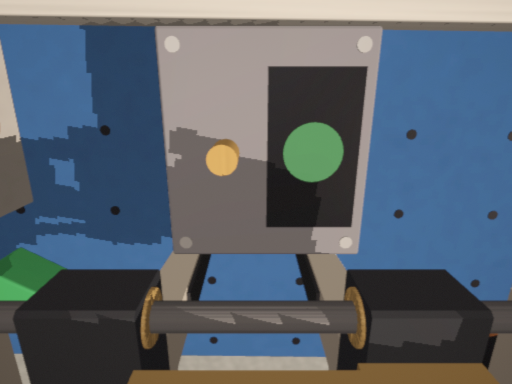

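Module is being pushed; its top edge is at rows 28 to 250, with the fence at row 15. Continuing until it contacts the fence.

>>> {"api": "jog_arm", "payload": {
  "increments": [
    [0.46,[0.003,0,0.002],0.012],
    [0.46,[0.005,0,0.002],0.012],
    [0.46,[0.007,0,0.002],0.012],
    [0.46,[0.009,0,0.002],0.012],
    [0.46,[0.011,0,0.002],0.012],
    [0.46,[0.012,0,0.002],0.012],
    [0.46,[0.012,0,0.002],0.012],
    [0.46,[0.012,0,0.002],0.012]
  ]
}}

```text
t: 13.15
position: [0.5651, -0.0449, 0.0258]
ee_rot: [[0.993, 0.12, -0.008], [0.12, -0.993, -0.001], [-0.008, -0.0, -1.0]]
contact_force: [-15.4, -2.1, 13.5]
width: 0.0508
```

```bash
python3 look.py 7 -28 -93 .022 0
```

```text
13.2 [ 0.5651 -0.045   0.0258] deck [-29.8 -87.4] [-16.2  -2.3  13.7] width 0.050175550986100374
yaw rel deck -0.00018906317525520244
go ([0.0019, 0.0056, 0.0037], -0.0002)
```

View pics/w7.png

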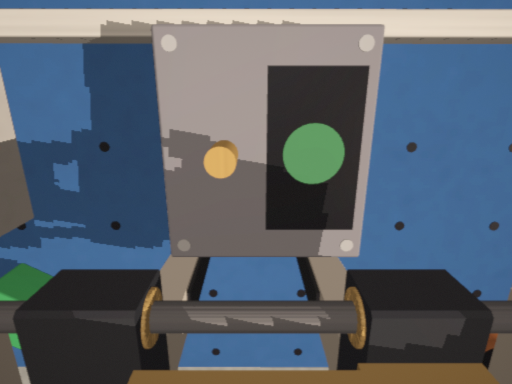

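>>> {"api": "jog_arm", "payload": {
  "increments": [
    [0.46,[-0.02,0,0],0],
    [0.46,[-0.03,0,-0.05],-0.18],
    [0.46,[-0.03,0.03,-0.1],-0.36],
    [0.46,[-0.01,0.06,-0.1],-0.54],
    [0.46,[0.02,0.08,-0.1],-0.72],
    [0.46,[0.04,0.09,-0.1],-0.9],
    [0.46,[0.056,0.09,-0.1],-1.08],
    [0.46,[0.056,0.09,-0.1],-1.26]
  ]
}}

```text
t: 14.2
position: [0.6388, -0.1268, 0.1261]
ee_rot: [[0.183, 0.983, 0.003], [0.983, -0.183, 0.0], [0.001, 0.003, -1.0]]
contact_force: [0.2, 0.5, -1.1]
width: 0.0503
```

```bash
python3 look.py 8 27 -170 .025 1.5708
```

```text
14.25 [ 0.6379 -0.1272  0.1259] deck [  32.6 -177.8] [-0.5  0.4 -0.1] width 0.050438538356281974
yaw rel deck 1.2738905699540217
go ([0.0058, -0.0079, 0.1009], -0.2969)
```

View pics/w8.png

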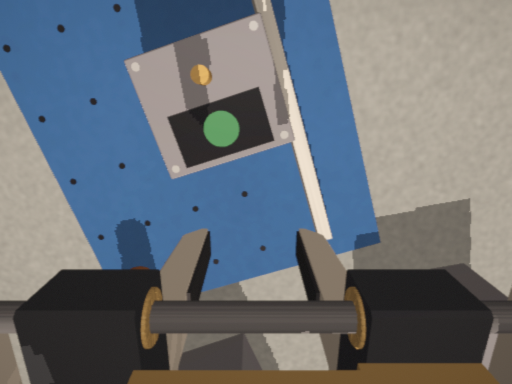

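>>> {"api": "jog_arm", "payload": {
  "increments": [
    [0.46,[0.003,-0.008,0.03],-0.15],
    [0.46,[0.003,-0.008,0.05],-0.297],
    [0.46,[0.003,-0.008,0.08],-0.297],
    [0.46,[0.003,-0.008,0.1],-0.297],
    [0.46,[0.003,-0.008,0.1],-0.297],
    [0.46,[0.003,-0.008,0.1],-0.297],
    [0.46,[0.003,-0.008,0.1],-0.297],
    [0.46,[0.003,-0.008,0.1],-0.297]
  ]
}}

```text
t: 15.25
position: [0.6295, -0.1226, 0.0264]
ee_rot: [[-0.107, 0.994, 0.001], [0.994, 0.107, -0.0], [-0.0, 0.001, -1.0]]
contact_force: [-0.5, -0.0, 0.2]
width: 0.0501
```

```bash
python3 look.py 9 27 -50 .025 1.5708
```

```text
15.3 [ 0.6294 -0.1226  0.0263] deck [  24.7 -172.3] [0.  1.4 0.4] width 0.04993852471809081
yaw rel deck 1.5570289852128982
go ([0.1223, 0.0006, 0.0012], -0.0138)
```

View pics/w9.png

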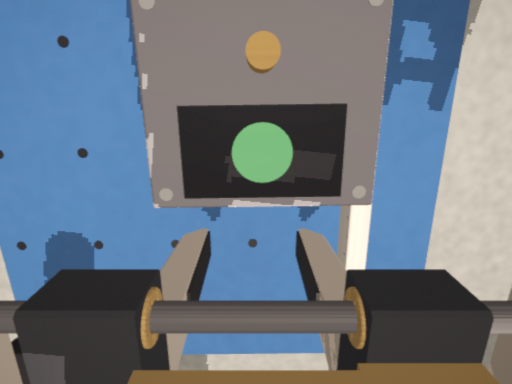

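>>> {"api": "jog_arm", "payload": {
  "increments": [
    [0.46,[0.02,0.001,0.001],-0.014],
    [0.46,[0.034,0.001,0.001],-0.014],
    [0.46,[0.048,0.001,0.001],-0.014],
    [0.46,[0.062,0.001,0.001],-0.014],
    [0.46,[0.076,0.001,0.001],-0.014],
    [0.46,[0.09,0.001,0.001],-0.014],
    [0.46,[0.102,0.001,0.001],-0.014],
    [0.46,[0.11,0.001,0.001],-0.014]
  ]
}}

```text
t: 16.3
position: [0.6175, -0.0133, 0.0247]
ee_rot: [[-0.12, 0.993, -0.001], [0.993, 0.12, -0.002], [-0.002, -0.001, -1.0]]
contact_force: [-1.9, -7.7, 4.4]
width: 0.0501
```

```bash
python3 look.py 10 27 -50 .025 1.5708
```

```text
16.35 [ 0.6174 -0.0119  0.0247] deck [ 26.1 -60.9] [-1.6 -5.3  3.3] width 0.04999350485467794
yaw rel deck 1.5717514743978915
go ([0.0109, 0.0009, -0.0003], 0.001)
```

View pics/w10.png

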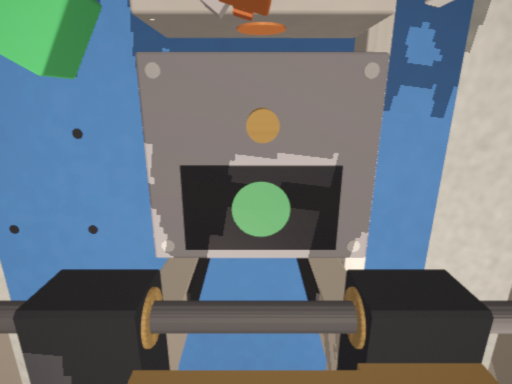

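Gap is down to about 10 mm and the module sits square. Finishing the push.

>>> {"api": "jog_arm", "payload": {
  "increments": [
    [0.46,[0.003,0,0],0],
    [0.46,[0.006,0,0],0],
    [0.46,[0.008,0,0],0],
    [0.46,[0.01,0,0],0],
    [0.46,[0.012,0,0],0],
    [0.46,[0.014,0,0],0],
    [0.46,[0.014,0,0],0],
    [0.46,[0.014,0,0],0]
  ]
}}

```text
t: 17.35
position: [0.616, -0.0005, 0.0247]
ee_rot: [[-0.119, 0.993, -0.001], [0.993, 0.119, -0.002], [-0.002, -0.001, -1.0]]
contact_force: [-0.1, -8.0, 4.4]
width: 0.0499
```

```bash
python3 look.py 11 27 -50 .025 1.5708
```

```text
17.4 [ 6.161e-01 -5.000e-04  2.470e-02] deck [ 26.2 -49.4] [-1.1 -7.7  4.5] width 0.05013859011989214
yaw rel deck 1.5700551457512113
go ([-0.0006, 0.0008, -0.0003], -0.0007)
```

View pics/w11.png

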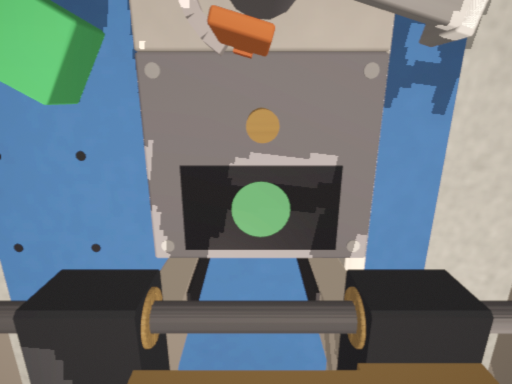

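>>> {"api": "jog_arm", "payload": {
  "increments": [
    [0.46,[0.001,0,0],0],
    [0.46,[0.002,0,0],0],
    [0.46,[0.003,0,0],0],
    [0.46,[0.004,0,0],0],
    [0.46,[0.005,0,0],0],
    [0.46,[0.005,0,0],0],
    [0.46,[0.005,0,0],0],
    [0.46,[0.005,0,0],0]
  ]
}}

```text
t: 18.4
position: [0.616, -0.0005, 0.0247]
ee_rot: [[-0.117, 0.993, -0.001], [0.993, 0.117, -0.008], [-0.008, -0.002, -1.0]]
contact_force: [1.8, -20.6, 5.5]
width: 0.0502
```

```bash
python3 look.py 12 27 -50 .025 1.5708
```

```text
18.45 [ 6.16e-01 -6.00e-04  2.47e-02] deck [ 26.  -49.5] [  1.2 -20.8   5.5] width 0.05027403185312184
yaw rel deck 1.5676390828258222
go ([-0.0005, 0.001, -0.0003], -0.0032)
```

View pics/w12.png

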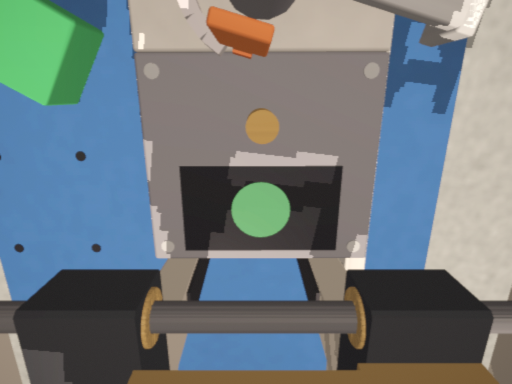

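Hard stop at 21 N with no further travel, so it's flush. Backing off and raising to check the fence side and locate the lock.

>>> {"api": "jog_arm", "payload": {
  "increments": [
    [0.46,[-0.015,0,0],0],
    [0.46,[-0.03,0,0],0],
    [0.3,[-0.03,0,-0.06],0],
    [0.2,[-0.02,0,-0.12],-0.18],
    [0,[0.03,0,-0.16],-0.36],
    [0,[0.06,0,-0.18],-0.54],
    [0,[0.08,0,-0.18],-0.6],
    [0,[0.08,0,-0.18],-0.6]
  ]
}}

```text
t: 19.45
position: [0.6057, 0.0862, 0.2035]
ee_rot: [[-0.66, 0.751, -0.001], [0.751, 0.66, 0.0], [0.001, -0.001, -1.0]]
contact_force: [-0.0, -0.6, -0.6]
width: 0.0931
```

```bash
python3 look.py 13 30 75 .13 2.8708
python3 - <<'E'
from h import *
import pickle
f=grab_frame("wrist"); pickle.dump(f,open("w13.pkl","wb"))
g=grab_frame("side"); cv2.imwrite("pics/s13.png",cv2.resize(g["img"][130:330,160:360,::-1],None,fx=2.9,fy=2.9,interpolation=2))
p=np.load("deck2.npy")
n={"port":[[-20,50,60],[-20,120,60],[80,120,60],[80,50,60]],"mod":[[-20,-40,60],[80,-40,60],[-20,50,60],[80,50,60]],"fence":[[80,-40,30],[92,-40,30]],"pin":[[30,23,78]],"axis":[[30,75,100]]}
im=f["img"][:,:,::-1].copy()
big=cv2.resize(im,None,fx=1.5,fy=1.5,interpolation=2)
for k,v in n.items():
    uv=proj(f,dk(p,v));print(k,np.round(uv,1).tolist())
    for u in uv: cv2.circle(big,tuple(int(round(x*1.5+.25)) for x in u),3,(255,0,255),1)
cv2.imwrite("pics/w13o.png",big)
E
```

```text
19.5 [0.6059 0.0847 0.2031] deck [26.3 36.3] [-0.7  0.2  0.1] width 0.09292581911862197
yaw rel deck 2.1688878427313036
go ([0.0298, 0.025, 0.0731], -0.7019)
port [[222.6, 145.5], [262.7, 84.0], [345.2, 143.9], [302.9, 199.2]]
mod [[177.1, 215.2], [254.5, 262.3], [222.6, 145.5], [302.9, 199.2]]
fence [[254.4, 249.8], [262.6, 254.8]]
pin [[248.8, 199.2]]
axis [[281.5, 160.5]]
```

View pics/w13o.png

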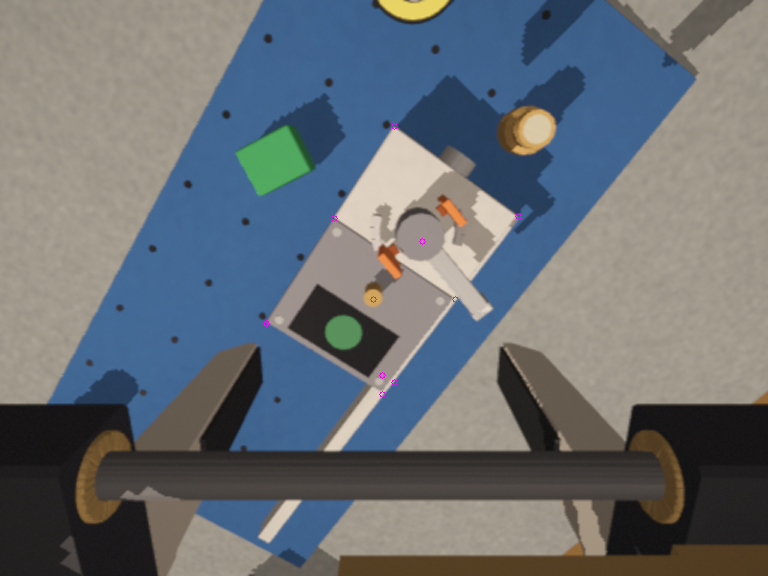

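View pics/s13.png

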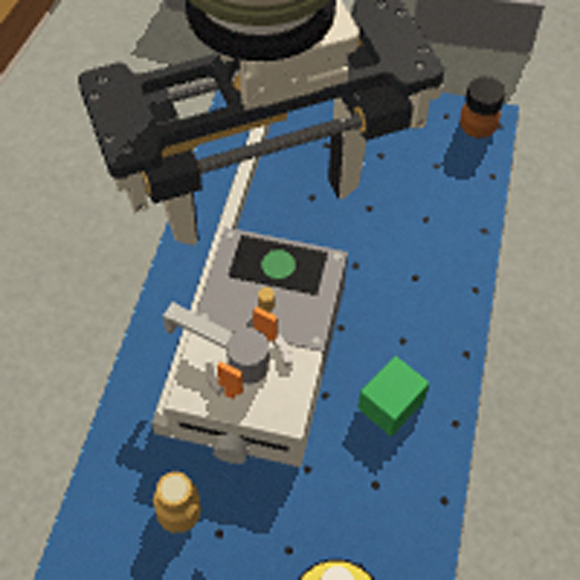

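Run:
```python
import cv2
a=cv2.imread("pics/w13.png")
cv2.imwrite("pics/w13z.png",cv2.resize(a[75:275,165:355],None,fx=3,fy=3,interpolation=2))
```

```text
(no output)
```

View pics/w13z.png

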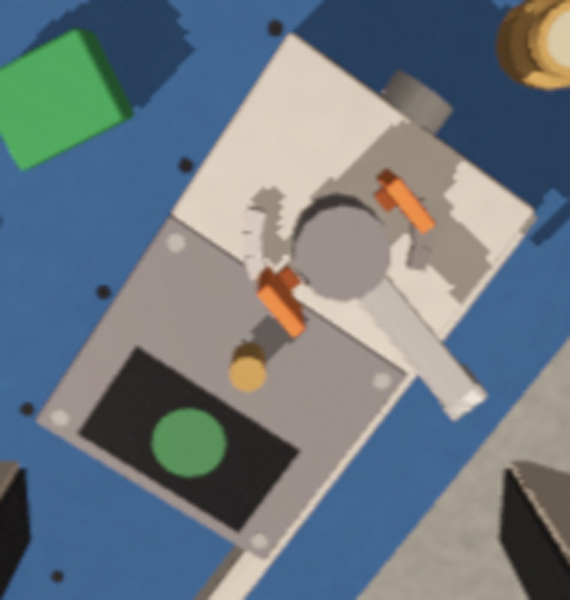

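Run:
```python
from h import *
import pickle
f=pickle.load(open("w13.pkl","rb"));p=np.load("deck2.npy")
z=lambda L:np.array(L)/3.+[165,75]
oP=z([(290,33),(170,215),(535,215),(407,373)]);P=np.array([[-20,120,60],[-20,50,60],[80,120,60],[80,50,60]])
oM=z([(170,217),(407,375),(38,422),(262,553)]);M=np.array([[-50,45,60],[50,45,60],[-50,-45,60],[50,-45,60]])
a=least_squares(lambda q:(proj(f,dk(q,P))-oP).ravel(),p);b=least_squares(lambda q:(proj(f,dk(q,M))-oM).ravel(),p)
print(a.x,p,np.round(a.fun,1));print(todeck(a.x,b.x[:2]),b.x[2]-a.x[2],np.round(b.fun,1))
# lock tabs from this view: orange segmentation, at z=.1 top
for z_ in(.097,.1):
  c=[ray(f,u,z_) for u in z([(282,303),(407,205)])]
  d=[todeck(p,x) for x in c]; print(d,(d[0]+d[1])/2,np.arctan2(*(d[1]-d[0])[::-1]))
```

```text
[0.58328355 0.04345161 0.11132471] [0.58417    0.04542597 0.12052504] [ 0.  -0.4 -0.5 -0.2  0.2 -0.6  0.2  1.5]
[30.14534906  6.21069384] 0.00868164399912967 [-0.3 -1.6  1.  -0.6 -1.7 -0.3  1.   3.2]
[array([22.05563546, 51.76736591]), array([35.49967824, 96.53054202])] [28.77765685 74.14895397] 1.2790302893424352
[array([21.59519588, 52.34487595]), array([34.89088599, 96.61409824])] [28.24304094 74.47948709] 1.2790302893424328
```

>>> {"api": "jog_arm", "payload": {
  "increments": [
    [0,[0.015,0.012,0],-0.18],
    [0,[0.03,0.025,0],-0.36],
    [0,[0.03,0.025,0.02],-0.54],
    [0,[0.03,0.025,0.04],-0.7],
    [0,[0.03,0.025,0.06],-0.7],
    [0,[0.03,0.025,0.073],-0.7],
    [0,[0.03,0.025,0.073],-0.7],
    [0,[0.03,0.025,0.073],-0.7]
  ]
}}

```text
t: 20.6
position: [0.6057, 0.1247, 0.1322]
ee_rot: [[-0.989, 0.15, 0.001], [0.15, 0.989, 0.0], [-0.001, 0.0, -1.0]]
contact_force: [0.4, 0.1, 0.5]
width: 0.0927
```

```bash
python3 look.py 14 29.5 75 .074 2.8708;python3 - <<'E'
from h import *
g=grab_frame("side"); cv2.imwrite("pics/s14.png",cv2.resize(g["img"][130:330,160:360,::-1],None,fx=2.9,fy=2.9,interpolation=2))
print(state()["joints"])
E
```

```text
20.65 [0.6057 0.1247 0.1323] deck [30.9 76.1] [0.6 0.5 0.2] width 0.09313858048030017
yaw rel deck 2.8706598868965707
go ([0.0011, -0.0015, 0.0583], -0.0001)
[ 0.2399423   0.71195364 -0.84039297  1.89273964  0.69910806  0.85840706
  0.45683932]
```

View pics/w14.png

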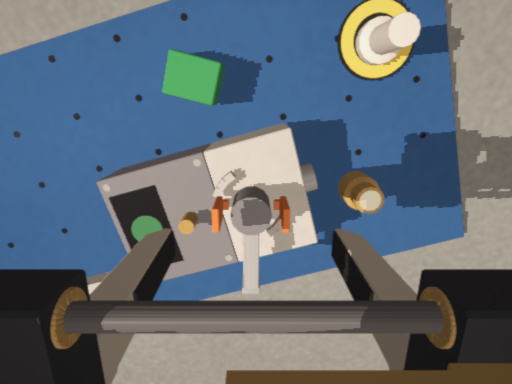

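View pics/s14.png

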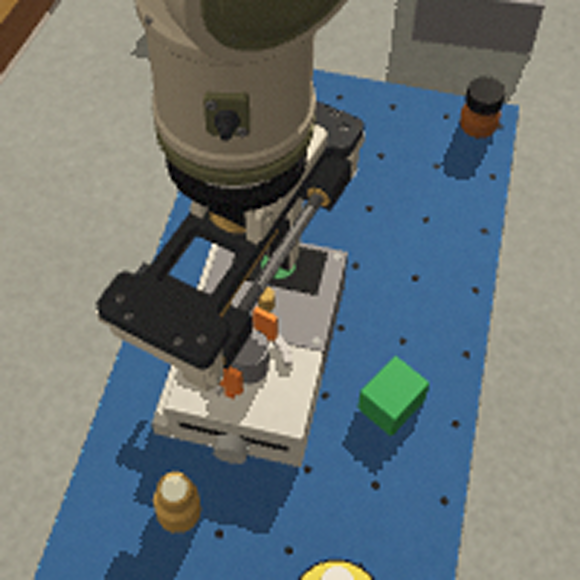

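>>> {"api": "jog_arm", "payload": {
  "grip_force": 25,
  "increments": [
    [0.33,[0.001,-0.0015,0],0],
    [0.33,[0.001,-0.0015,0],0],
    [0.33,[0.001,-0.0015,0.03],0],
    [0.33,[0.001,-0.0015,0.052],0],
    [0.33,[0.001,-0.0015,0.052],0],
    [1,[0.001,-0.0015,0.052],0],
    [1,[0.001,-0.0015,0.052],0],
    [1,[0.001,-0.0015,0.052],0]
  ]
}}

```text
t: 21.7
position: [0.6044, 0.1233, 0.0805]
ee_rot: [[-0.989, 0.149, 0.001], [0.149, 0.989, 0.0], [-0.001, 0.0, -1.0]]
contact_force: [-1.0, 0.1, 3.4]
width: 0.0408
```

```bash
python3 look.py 15 29.5 75 .08 2.8708
```

```text
21.75 [0.6044 0.1233 0.0804] deck [29.5 74.9] [-0.5  0.8  4.1] width 0.04094604488241834
yaw rel deck 2.8713158077893395
go ([-0.0, 0.0001, 0.0004], 0.0005)
```

View pics/w15.png

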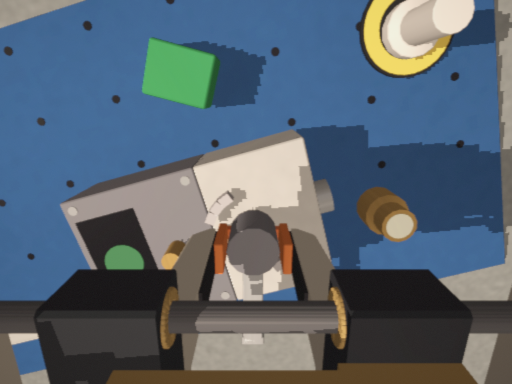

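Both tabs are squeezed (width 41 mm, tabs at (222,248) and (286,248)). Turning clockwise.

>>> {"api": "jog_arm", "payload": {
  "increments": [
    [1,[0,0,0],0.14],
    [1,[0,0,0],0.28],
    [1,[0,0,0],0.42],
    [1,[0,0,0],0.56],
    [1,[0,0,0],0.7],
    [1,[0,0,0],0.84],
    [1,[0,0,0],0.98],
    [1,[0,0,0],1.1]
  ]
}}

```text
t: 22.75
position: [0.6047, 0.1236, 0.0805]
ee_rot: [[-0.312, 0.95, 0.002], [0.95, 0.312, 0.001], [0.0, 0.002, -1.0]]
contact_force: [0.0, 0.6, 3.1]
width: 0.041
```

```bash
python3 look.py 16 29.5 75 .08 1.5708; python3 -c "
from h import *
print(state()['moment'],state()['width'])"
```

```text
22.8 [0.6047 0.1235 0.0805] deck [29.7 75.1] [-0.1  0.7  3.4] width 0.04114737442151934
yaw rel deck 1.7622778410601065
go ([-0.0, -0.0003, 0.0005], 0.1915)
[ 0.15856378 -0.16421178 -0.00239851] 0.04114737442151934
```

View pics/w16.png

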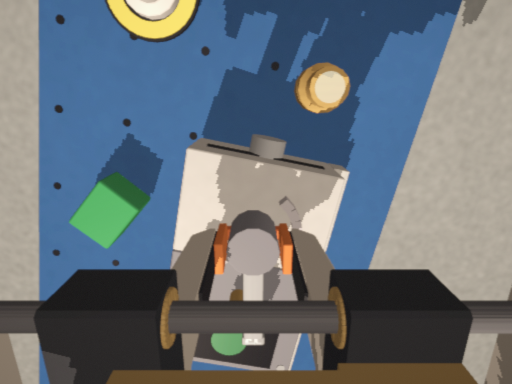

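The lock is turning smoothly and the arm is nearing the pin. Finishing the turn.

>>> {"api": "jog_arm", "payload": {
  "increments": [
    [1,[0,0,0],0.1],
    [1,[0,0,0],0.19],
    [1,[0,0,0],0.22],
    [1,[0,0,0],0.25],
    [1,[0,0,0],0.25],
    [1,[0,0,0],0.25],
    [1,[0,0,0],0.25],
    [1,[0,0,0],0.2]
  ]
}}

```text
t: 23.8
position: [0.6048, 0.1236, 0.0804]
ee_rot: [[-0.125, 0.992, 0.002], [0.992, 0.125, 0.0], [0.0, 0.002, -1.0]]
contact_force: [-0.3, 1.3, 6.8]
width: 0.0409
```

```bash
python3 look.py 17 29.5 75 .08 1.5708; python3 -c "
from h import *
print(state()['moment'],state()['width'])"
```

```text
23.85 [0.6048 0.1236 0.0804] deck [29.9 75.1] [-0.8  1.3  8.3] width 0.040881326313065285
yaw rel deck 1.5782723923514137
go ([-0.0001, -0.0004, 0.0004], 0.0075)
[0.06823794 0.00279509 0.04070608] 0.040881326313065285
```

View pics/w17.png

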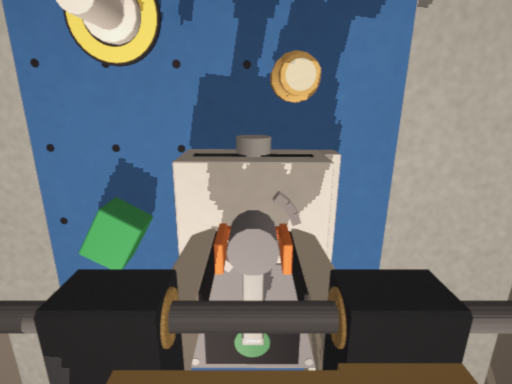

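The arm now points straight along -y. Releasing and rising.

>>> {"api": "jog_arm", "payload": {
  "increments": [
    [0.3,[0,0,0],0],
    [0.3,[0,0,0],0],
    [0.25,[0,0,0],0],
    [0.25,[0,0,-0.03],0],
    [0.25,[0,0,-0.07],0],
    [0.25,[0,0,-0.12],0],
    [0.25,[0,0,-0.17],0],
    [0.25,[0,0,-0.2],0]
  ]
}}

```text
t: 24.85
position: [0.6044, 0.1229, 0.2819]
ee_rot: [[-0.121, 0.993, 0.002], [0.993, 0.121, 0.0], [-0.0, 0.002, -1.0]]
contact_force: [1.3, 0.1, -0.1]
width: 0.0699
```

```bash
python3 look.py 18 30 130 .3 1.5708
python3 - <<'E'
from h import *
import pickle
f=grab_frame("wrist");pickle.dump(f,open("w18.pkl","wb"))
cv2.imwrite("pics/w18z.png",cv2.resize(f["img"][60:384,160:360,::-1],None,fx=1.85,fy=1.85,interpolation=2))
g=grab_frame("side"); cv2.imwrite("pics/s18.png",cv2.resize(g["img"][180:380,160:360,::-1],None,fx=2.9,fy=2.9,interpolation=2))
E
```

```text
24.9 [0.6055 0.1236 0.2851] deck [30.6 75. ] [1.1 1.1 2.8] width 0.06962083045044937
yaw rel deck 1.571609585807286
go ([0.055, -0.0005, -0.0149], 0.0008)
```

View pics/w18.png

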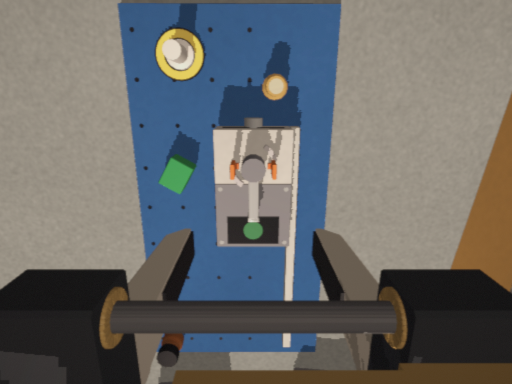

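View pics/s18.png

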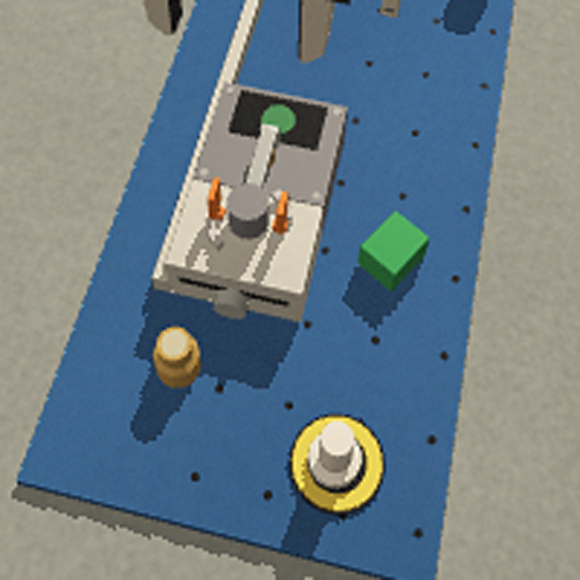

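Lock arm is straight over the module, the tabs are sprung out, and the module is flush. The plug stands centred on the pad and the bystanders are in place. Handing in.

```bash
python3 -c "
from station import *
print(sign_off()); print(state()['t'])"
```

```text
the job is handed in; nothing more can be done
None
the job is handed in; nothing more can be done
```

I moved the plug to the yellow pad and docked the module flush against the port and the fence. I then squeezed the lock's tabs, turned it fully clockwise and let the tabs go. The job was handed in at about 25 s of the 72 s allowed. Sign-off reports no verdict.

- **Plug:** it stands upright on the pad, about 2 mm or less off centre in the last pictures.
- **Module:** the rear push came to a hard stop at 21 N. The picture fit put its centre at about (30.1, 6.2) mm with a yaw of 0.009 rad, against a home of (30, 5). The 1.2 mm difference in y is within the roughly 2 mm calibration. That fit was made before the lock was turned. It left a residual of up to 3 px on one corner, but the module's edges lined up with the port's.
- **Lock:** the gripper turned about 1.29 rad with the tabs squeezed to 41 mm. The final view shows the arm pointing along deck -y over the module.
- **Tabs:** the last picture gives about 50 mm between the tab centres, which matches fully out. I measured this only roughly.
- **Bystanders:** the lens tube and slide box look unmoved in the last views. The jar was only partly visible, behind a finger, but nothing was ever moved near it. I did not measure their shift numerically.

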